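# Set out a nest of clay pots on their saucers

### The job

We are about to pot up: take the nested stack of clay pots apart from the top down, one pot at a time, and stand each pot upright in the middle of the saucer that matches its colour. Set the pots down gently rather than dropping them, do not knock any over, and leave the saucers, the wooden tamper and the seed tin where they are.

Things in the scene. Friction and masses are not known exactly. Their poses are not given: they have to be found in the camera images.
- pot_blue: glossy cobalt-blue glazed flower pot, loose, about 180 g; largest, at the bottom of the stack, standing on the bench. 68 mm high; its top 24 mm is an upright collar 70 mm across, mouth 57 mm; body below tapers from 62 to 44 mm at the foot. Origin: centre of the foot's underside; z up.
- pot_white: white glazed flower pot, loose, about 130 g; second largest; starts with its origin 32 mm above the blue pot's origin. 60 mm high; its top 24 mm is an upright collar 61 mm across, mouth 48 mm; body below tapers from 54 to 39 mm at the foot. Stacked, it hangs in the pot below, its collar on that pot's rim; lifts straight out. Origin: centre of the foot's underside; z up.
- pot_terracotta: plain orange-brown terracotta flower pot, loose, about 90 g; third in size; starts with its origin 30 mm above the white pot's origin. 53 mm high; its top 23 mm is an upright collar 52 mm across, mouth 40 mm; body below tapers from 45 to 34 mm at the foot. Stacked, it hangs in the pot below, its collar on that pot's rim; lifts straight out. Origin: centre of the foot's underside; z up.
- pot_green: dark green glazed flower pot, loose, about 60 g; smallest, on top of the stack; starts with its origin 29 mm above the terracotta pot's origin. 46 mm high; its top 22 mm is an upright collar 44 mm across, mouth 32 mm; body below tapers from 37 to 28 mm at the foot. Stacked, it hangs in the pot below, its collar on that pot's rim; lifts straight out. Origin: centre of the foot's underside; z up.
- saucer_blue: glossy cobalt-blue glazed round clay saucer lying on the bench, loose, about 150 g, 88 mm across its rim and 15 mm high, flat inside 72 mm across, floor 5 mm thick. Origin: centre of its underside, on the bench; z up, so its inner floor is at z = 5 mm.
- saucer_white: white glazed round clay saucer lying on the bench, loose, about 130 g, 82 mm across its rim and 15 mm high, flat inside 66 mm across, floor 5 mm thick. Origin: centre of its underside, on the bench; z up, so its inner floor is at z = 5 mm.
- saucer_terracotta: plain orange-brown terracotta round clay saucer lying on the bench, loose, about 110 g, 76 mm across its rim and 15 mm high, flat inside 60 mm across, floor 5 mm thick. Origin: centre of its underside, on the bench; z up, so its inner floor is at z = 5 mm.
- saucer_green: dark green glazed round clay saucer lying on the bench, loose, about 90 g, 70 mm across its rim and 15 mm high, flat inside 54 mm across, floor 5 mm thick. Origin: centre of its underside, on the bench; z up, so its inner floor is at z = 5 mm.
- tamper: bystander: dark wooden tamper standing on its disc, handle up; disc 60 mm across and 18 mm high, handle with a knob 34 mm across, 80 mm high in all. Origin: centre of the underside, on the bench.
- seed_tin: bystander: flat round aluminium seed tin with a yellow spot on its lid, 50 mm across, 23 mm high. Origin: centre of the underside, on the bench.
Things that resemble listed ones, but are neither listed nor needed, are in the scene too. Leave any red look-alike of the saucer_white alone. Several things have the shape of the pot_white; the one meant has the colours described above.

How it is judged:
By the outcome, as a careful person would: the job done as asked, in the order asked, and still so for the second after the job is handed in, with the robot touching nothing.
It also fails if it takes over 115 s, if anything falls off the work surface, if the arm or the gripper's body presses on something with over 40 N, if the wrist force passes 120 N, or if a joint passes its speed limit or range.

### The arm

A 6-joint arm with a two-finger parallel gripper is mounted at the origin on the work surface. World frame = base frame: x ahead of the robot, y to its left, z up, the work surface at z = 0. Lengths are in m, angles in rad, forces in N, time in s.
With the tool pointing down it reaches from about 0.225 to 0.875 m from the base axis. Payload 3.4 kg.
Tool frame: the origin (TCP) lies at the very end of the fingers, on their centre line; the grasp point (between the pads) lies 19 mm behind it (manip.hold_point_z is the distance from the TCP to the grasp point, in m); z points along the fingers, x is the direction in which the jaws open and shut, and the axes are right-handed (so a half turn about z gives the same grasp; the last joint's range is limited). The gripper opens to 85 mm and grips with 20 to 120 N. Pads are 22 mm wide; open, the fingers measure 114 mm over their backs; the gripper's body (76 mm by 85 mm) begins 54 mm behind the grasp point. The pads swing forward as they close: fully open they stand 13 mm farther back than shut.
Start: joints at [-1.394, 0.276, 1.505, -0, 1.361, -0.121], TCP at [0.169, -0.55, 0.231] pointing down, gripper open.
Joint ranges: [-2.89, 2.89], [-0.75, 2.08], [0.22, 2.7], [-1.18, 4.32], [0.11, 2.71], [-2.7, 2.7]. Speed limits (rad/s): [2.57, 2.57, 3.14, 3.14, 3.14, 3.14].

### API

Orientations are given as a unit quaternion [w, x, y, z].
In Python, from rig import manip gives the robot as it stands.
- The arm moves only by the tool apply_moves, never from a script. Its argument "commands" is one flat list of numbers, 6 for each row, row after row: the shift along the tool's x, y, z normalised to -1 to 1, where 1 is 0.03 m, then the turn, a rotation vector about the tool's x, y, z normalised to -1 to 1, where 1 is 0.15 rad. A call has 1 to 20 rows; each row shifts and turns the commanded pose from where the row before left it, along the tool's axes as they then stand; what a row does not reach is not made up. A row lasts 1/10 s, in which the tool goes at most 50 mm and 8.59 degrees, less where a joint would pass 70% of its speed; a pose out of reach is approached as far as the arm can. A call with a number of a shift or a turn outside -1 to 1 is refused whole. A call with a gripper value outside its range is refused whole. "jaw" is the opening, from -1 (shut) to 1 (fully open), set as the call begins (left out, the last holds). The fingers move at their own pace and stop on an object; "newtons" is the grip in N (left out, the last holds). Time passes only in rows, so rows that do not move let the fingers close. It gives the time, the measured TCP pose, the force and the opening at its end, in the units of the state.
- manip.get_state(): the state, without advancing time (a new reading comes with each control period).
- manip.get_image(name): name is "scene" or "side" or "wrist"; returns a dict with "frame" (420x560x3 uint8, red, green, blue), "fx", "fy", "cx", "cy" (pixels), "k1" (the pictures are not rectified: a ray, as slopes to the right and down, at radius r is drawn at 1 + k1 r^2 times it, then the intrinsics apply), "extrinsics" (4x4, takes a point from camera to world coordinates); the wrist camera has in their place "mount" (4x4, takes a point from camera to tool coordinates, whose origin is the TCP and whose axes are the tool frame's). Camera axes: x right, y up, looking along -z (the intrinsics and any distortion apply to the point x, -y, -z); pixel columns grow to the right and rows downward; lengths in m; the calibration is good to about 2 mm. A picture is of the moment at which its call begins: read the wrist's pose just before it. There is no depth.
- manip.sign_off(): hands the job in, once; it reports no verdict.
The state is a dict: "clock": time; "qpos": joint angles; "qd": joint speeds; "effort": joint torques, N m; "position": TCP position; "ee_rot": TCP orientation; "contact_force": force on the tool from outside, world axes, zero at the start; "moment": the same for the moment, N m; "width": finger opening in m.
Only numpy, scipy, OpenCV 4.12 (cv2) and the standard library are available. Lean on these libraries where they do the work, as an engineer would, in place of code of your own. Each camera call takes 0.05 s, during which the arm holds its last target. There are 200 camera calls.

## Working session

There is one attempt and no reset: what is moved stays moved. The work goes in short steps, Python scripts to look and compute and a tool call to move; the robot and the scene stay as the last step left them, time stands still between calls to the robot, and variables do not carry over. Pictures are saved under pics/ and viewed, about 12 in all and at most 16, crops included, and the job is handed in when it is done.

Besides the shell and the picture viewer there is one more tool, called after "Call:" as name(argument=value, ...) on one line, values as JSON. apply_moves: Moves the arm, as the interface text tells. Scaled input: -1 to 1 covers 0.03 m each way for a shift and 0.15 rad each way for a turn. Its arguments: {"type":"object","properties":{"commands":{"type":"array"},"jaw":{"type":"number"},"newtons":{"type":"number"}},"required":["commands"]}

```bash
mkdir -p pics
cat > h.py <<'E'
import numpy as np, cv2
from rig import manip
from scipy.spatial.transform import Rotation as R
def snap(n,fn=None):
    s=manip.get_state(); d=manip.get_image(n)
    if fn: cv2.imwrite('pics/'+fn+'.png',d['frame'][:,:,::-1])
    if 'extrinsics' in d: T=np.array(d['extrinsics'])
    else:
        q=s['ee_rot']; W=np.eye(4); W[:3,:3]=R.from_quat([q[1],q[2],q[3],q[0]]).as_matrix(); W[:3,3]=s['position']
        T=W@np.array(d['mount'])
    d['T']=T; return d
def ray(d,u,v):
    K=np.array([[d['fx'],0,d['cx']],[0,d['fy'],d['cy']],[0,0,1.]])
    p=np.array([(u-d['cx'])/d['fx'],(v-d['cy'])/d['fy']]); q=p.copy()
    for _ in range(20): q=p/(1+d['k1']*(q@q))
    return d['T'][:3,3], d['T'][:3,:3]@np.array([q[0],-q[1],-1.])
def onz(d,u,v,z):
    o,r=ray(d,u,v); return o+r*(z-o[2])/r[2]
def proj(d,P):
    c=np.linalg.inv(d['T'])@np.append(P,1); q=np.array([c[0],-c[1]])/-c[2]
    q=q*(1+d['k1']*(q@q)); return q*[d['fx'],d['fy']]+[d['cx'],d['cy']]
E
python3 - <<'E'
from h import *
s=manip.get_state(); print(s)
for n in ('scene','side','wrist'):
    d=snap(n,n+'0'); print(n,d['fx'],d['k1'],d['T'].round(3).tolist())
E
```

```text
{'clock': 0.0, 'qpos': array([-1.39399017e+00,  2.76607163e-01,  1.50612578e+00,  5.57573799e-06,
        1.36067662e+00, -1.21024294e-01]), 'qd': array([ 0.00029899, -0.00160332,  0.00071952, -0.00128226,  0.0015981 ,
        0.00029944]), 'effort': array([-4.75292381e-04, -4.16780198e+01, -2.45808595e+01, -1.64362832e-04,
        1.13443795e-02,  1.35947062e-06]), 'position': array([ 0.16862408, -0.54918009,  0.23043569]), 'ee_rot': array([-6.26188974e-04,  8.04190487e-01, -5.94370957e-01, -6.58163370e-04]), 'contact_force': array([-0.01871829, -0.22741759,  0.21640316]), 'moment': array([-0.02335202, -0.03093302,  0.00361877]), 'width': 0.08541088788164}
scene 433.24919538551273 -0.10826591231786498 [[-0.75, -0.407, 0.521, 1.15], [0.662, -0.468, 0.586, 0.611], [0.005, 0.784, 0.62, 0.767], [0.0, 0.0, 0.0, 1.0]]
side 383.71078277607955 -0.02644368098999415 [[0.987, 0.101, -0.123, 0.468], [-0.159, 0.634, -0.757, -0.565], [0.002, 0.767, 0.642, 0.548], [0.0, 0.0, 0.0, 1.0]]
wrist 356.1465350314606 -0.030627375303349642 [[0.293, 0.905, 0.307, 0.248], [-0.956, 0.278, 0.093, -0.525], [-0.001, -0.321, 0.947, 0.373], [0.0, 0.0, 0.0, 1.0]]
```

View pics/scene0.png

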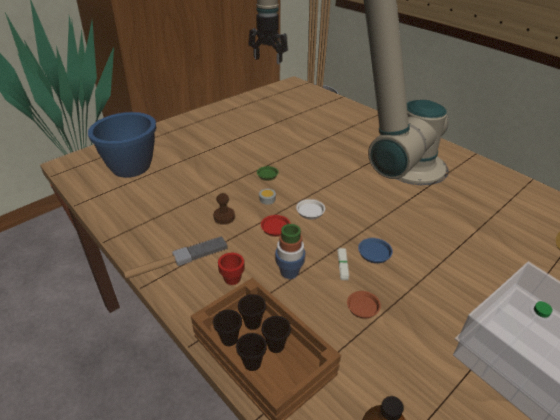

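View pics/side0.png

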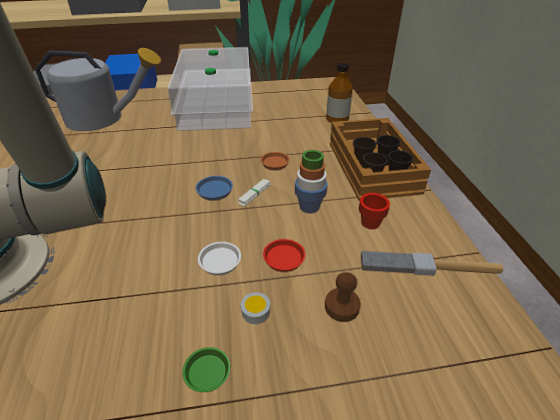

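The scene view shows the stack at (290,250), with saucers green (267,173), white (311,209), blue (375,250) and terracotta (363,305). The red saucer at (275,225) is the look-alike. In the side view the stack is at (311,185), with saucers green (207,370), white (219,258), blue (214,187) and terracotta (275,160).

```bash
cat >> h.py <<'E'
def blob(d,seed,z,win=45,tol=None,mask=None):
    """colour blob around seed -> hull cast on plane z -> centre, radius"""
    hsv=cv2.cvtColor(d['frame'],cv2.COLOR_RGB2HSV)
    if mask is None:
        lo,hi=tol; mask=cv2.inRange(hsv,np.array(lo),np.array(hi))
    m=np.zeros_like(mask); u,v=seed; a,b,c,e=max(v-win,0),v+win,max(u-win,0),u+win
    m[a:b,c:e]=mask[a:b,c:e]
    cs,_=cv2.findContours(m,cv2.RETR_EXTERNAL,cv2.CHAIN_APPROX_NONE)
    c=max(cs,key=cv2.contourArea); h=cv2.convexHull(c)[:,0]
    P=np.array([onz(d,*p,z)[:2] for p in h],np.float32)
    (x,y),r=cv2.minEnclosingCircle(P*1000); return np.array([x,y,r]).round(1),int(cv2.contourArea(c)),cv2.boundingRect(c)
RNG={'green':((40,90,20),(85,255,255)),'blue':((100,90,30),(125,255,255)),'terracotta':((3,120,80),(14,215,255)),'white':((0,0,165),(180,50,255)),
 'red':((0,200,60),(180,255,255))}
E
python3 - <<'E'
from h import *
seeds={'scene':dict(green=(267,173),white=(311,209),blue=(375,250),terracotta=(363,305)),'side':dict(green=(207,370),white=(219,258),blue=(214,187),terracotta=(275,160))}
top={'scene':(290,233),'side':(313,158)}
for n in seeds:
    d=snap(n); hsv=cv2.cvtColor(d['frame'],cv2.COLOR_RGB2HSV)
    for k,s in seeds[n].items():
        print(n,k,hsv[s[1],s[0]])
        try: print('  ',blob(d,s,.015,30 ,RNG[k]))
        except Exception as e: print(e)
    print('top',blob(d,top[n],.137,22,RNG['green']),hsv[top[n][1],top[n][0]])
    print('center guess',onz(d,*top[n],.137))
E
```

```text
scene green [ 50 126  87]
   (array([ 413.9, -267.6,   34.7]), 172, (257, 166, 21, 13))
scene white [ 12   7 181]
   (array([439.6, -49.4,  38.3]), 254, (297, 200, 24, 16))
scene blue [107 106 108]
   (array([438.8, 181.9,  41.7]), 488, (359, 239, 31, 23))
scene terracotta [  9 152 129]
   (array([595.1, 276.2,  40.3]), 715, (346, 290, 36, 29))
top (array([650.8,  94.9,  30.3]), 238, (282, 224, 18, 19)) [ 49 110  74]
center guess [0.65291521 0.09431764 0.137     ]
side green [ 56 130 129]
   (array([ 408.6, -272. ,   34.5]), 1600, (183, 347, 47, 45))
side white [ 90   1 195]
   (array([436.4, -50.3,  41.1]), 1020, (198, 242, 43, 31))
side blue [106 117 139]
   (array([433.6, 177.1,  43.3]), 472, (196, 176, 36, 22))
side terracotta [ 11 166 160]
   (array([591.2, 268.7,  41.1]), 341, (260, 152, 30, 16))
top (array([637.7,  70.1,  35. ]), 306, (303, 150, 21, 19)) [ 46 138  61]
center guess [0.63995408 0.0723517  0.137     ]
```

Call:
apply_moves(commands=[0,0,0,0,0,0.99,0,0,0,0,0,0.99,-0.96,-0.72,0,0,0,0,-0.96,-0.72,0,0,0,0,-0.96,-0.72,0,0,0,0,-0.96,-0.72,0,0,0,0,-0.96,-0.72,0,0,0,0,-0.96,-0.72,0,0,0,0,-0.96,-0.72,0,0,0,0,-0.96,-0.72,0,0,0,0,-0.96,-0.72,0,0,0,0,-0.96,-0.72,0,0,0,0,-0.96,-0.72,0,0,0,0,-0.96,-0.72,0,0,0,0,-0.96,-0.72,0,0,0,0,-0.96,-0.72,0,0,0,0,-0.96,-0.72,0,0,0,0,-0.96,-0.72,0,0,0,0,-0.96,-0.72,0,0,0,0,-0.96,-0.72,0,0,0,0], jaw=1, newtons=30)

```text
clock: 2.25
position: [0.5578, -0.0297, 0.2312]
ee_rot: [0.0, 0.707, -0.707, 0.0]
contact_force: [-0.1, 0.9, 0.1]
width: 0.085
```

Call:
apply_moves(commands=[-0.96,-0.72,0,0,0,0,-0.96,-0.72,0,0,0,0,-0.96,-0.72,0,0,0,0,-0.96,-0.72,0,0,0,0,0,0,0,0,0,0,0,0,0,0,0,0])

```text
clock: 2.85
position: [0.6432, 0.0847, 0.2306]
ee_rot: [0.001, 0.708, -0.706, -0.0]
contact_force: [-0.3, -0.2, 0.4]
width: 0.0854
```

Run:
```python
from h import *
d=snap('wrist','w1'); s=manip.get_state(); print(s['position'],s['ee_rot'],s['clock'],d['fx'])
```

```text
[0.64283087 0.08394985 0.23077959] [ 8.20627964e-04  7.07526718e-01 -7.06686080e-01 -2.31495876e-04] 2.9 356.1465350314606
```

View pics/w1.png

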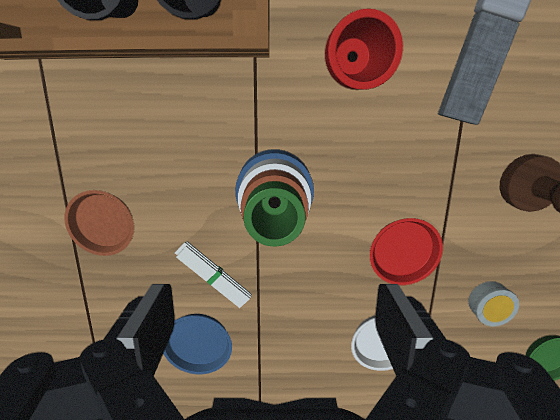

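The wrist view shows the green rim near (275,213) with the stack's other rims behind it. The terracotta saucer is at (99,223), and the red look-alike pot is well off at (364,50).

Run:
```python
from h import *
d=snap('wrist')
print('green',blob(d,(275,213),.137,45,RNG['green']))
for k,s,w in (('terracotta',(99,223),45),('blue',(198,343),45),('white',(370,343),35)): print(k,blob(d,s,.015,w,RNG[k]))
print('bluepot',[onz(d,*p,.068).round(3) for p in((236,195),(314,193),(274,150))])
print('red',onz(d,364,45,.06),'tamper',onz(d,532,183,.018),'tin',onz(d,497,300,.023))
```

```text
green (array([645.9,  84.9,  23.9]), 3059, (243, 181, 61, 65))
terracotta (array([594.1, 273.6,  37.9]), 3417, (64, 190, 69, 66))
blue (array([436.7, 178.6,  44.5]), 2985, (163, 314, 68, 60))
white (array([437.2, -48.6,  40.6]), 1243, (351, 318, 42, 52))
bluepot [array([0.64 , 0.118, 0.068]), array([0.642, 0.048, 0.068]), array([0.68 , 0.084, 0.068])]
red [0.76365295 0.01151139 0.06      ] tamper [ 0.6398304  -0.18457825  0.018     ] tin [ 0.50306184 -0.17256568  0.023     ]
```

Call:
apply_moves(commands=[0,-0.1,0.76,0,0,0,0,0,0.76,0,0,0,0,0,0.76,0,0,0,0,0,0.76,0,0,0,0,0,0.76,0,0,0,0,0,0,0,0,0,0,0,0,0,0,0])

```text
clock: 3.65
position: [0.6461, 0.0832, 0.1178]
ee_rot: [-0.0, -0.707, 0.707, -0.0]
contact_force: [1.0, -0.9, 1.8]
width: 0.0856
```

Call:
apply_moves(commands=[0,0,0,0,0,0,0,0,0,0,0,0,0,0,0,0,0,0,0,0,0,0,0,0,0,0,0,0,0,0,0,0,0,0,0,0,0,0,0,0,0,0,0,0,0,0,0,0], jaw=-1, newtons=30)

```text
clock: 4.45
position: [0.6472, 0.0844, 0.1185]
ee_rot: [-0.001, 0.707, -0.707, 0.001]
contact_force: [-1.0, 1.0, 6.6]
width: 0.0429
```

Call:
apply_moves(commands=[0,0,-0.2,0,0,0,0,0,-0.4,0,0,0,0,0,-0.7,0,0,0,0,0,-0.7,0,0,0,0,0,-0.7,0,0,0,0,0,-0.7,0,0,0,0,0,0,0,0,0])

```text
clock: 5.15
position: [0.6483, 0.0843, 0.2231]
ee_rot: [-0.002, 0.707, -0.707, 0.002]
contact_force: [0.4, -0.2, -0.8]
width: 0.0429
```

Run:
```python
from h import *
d=snap('side'); w=snap('wrist')
cv2.imwrite('pics/a1.png',np.hstack([cv2.resize(d['frame'][40:260,200:440],(440,403)),w['frame'][17:420,100:460]])[:,:,::-1])
```

```text
(no output)
```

View pics/a1.png

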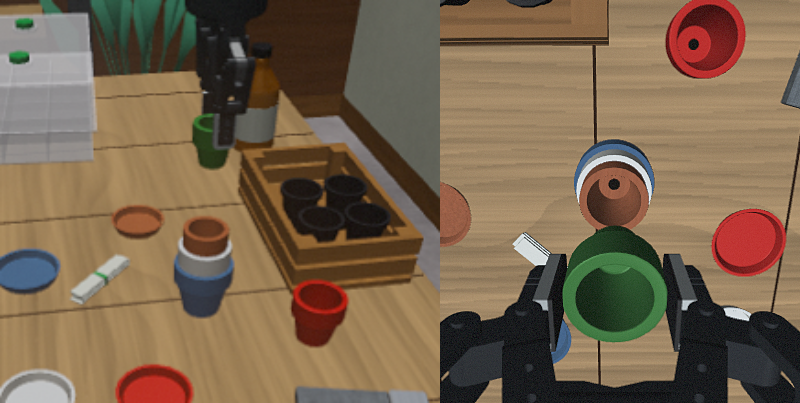

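The left panel shows green held upright, with the rest of the stack undisturbed. In the right panel it is square between the pads.

Call:
apply_moves(commands=[0.5,0.33,0,0,0,0,0.91,0.61,0,0,0,0,0.91,0.61,0,0,0,0,0.91,0.61,0,0,0,0,0.91,0.61,0,0,0,0,0.91,0.61,0,0,0,0,0.91,0.61,0,0,0,0,0.91,0.61,0,0,0,0,0.91,0.61,0,0,0,0,0.91,0.61,0,0,0,0,0.91,0.61,0,0,0,0,0.91,0.61,0,0,0,0,0.91,0.61,0,0,0,0,0.38,0.26,0,0,0,0,0,0,0,0,0,0,0,0,0,0,0,0])

```text
clock: 6.85
position: [0.4091, -0.2691, 0.2187]
ee_rot: [0.0, -0.707, 0.707, 0.001]
contact_force: [0.4, -1.3, -0.6]
width: 0.0428
```

Run:
```python
from h import *
d=snap('wrist','w2'); s=manip.get_state(); print(s['position'],s['clock'])
print(proj(d,[.411,-.27,.015]), proj(d,s['position']))
```

```text
[ 0.40948696 -0.26890732  0.21888604] 6.9
[275.38019427 179.78900535] [273.65651903 285.88327334]
```

View pics/w2.png

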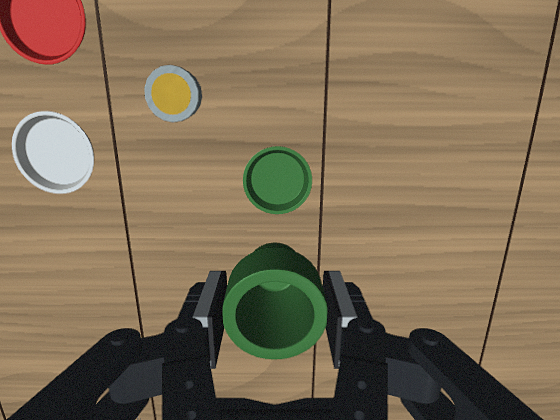

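The green saucer, at (278,180), is fully clear of the held pot, and the white saucer is in view at (53,152).

Run:
```python
from h import *
d=snap('wrist'); s=manip.get_state()
print(blob(d,(278,180),.015,38,RNG['green']),blob(d,(53,152),.015,45,RNG['white']))
z=s['position'][2]+.019
print(s['position'],'rim edges',[onz(d,*p,z).round(4)[:2] for p in((222,312),(327,312),(274,359),(274,268))])
```

```text
(array([ 409.9, -271.7,   34.6]), 3578, (243, 147, 69, 68)) (array([438. , -50.6,  41. ]), 5148, (12, 111, 82, 83))
[ 0.40971237 -0.26882939  0.21900014] rim edges [array([ 0.4088, -0.2478]), array([ 0.4089, -0.2903]), array([ 0.3854, -0.2689]), array([ 0.4287, -0.2688])]
```

Call:
apply_moves(commands=[0.09,-0.1,0.5,0,0,0,0,0,1,0,0,0,0,0,1,0,0,0,0,0,1,0,0,0,0,0,1,0,0,0,0,0,1,0,0,0,0,0,0.4,0,0,0,0,0,0,0,0,0,0,0,0,0,0,0])

```text
clock: 7.85
position: [0.4132, -0.2721, 0.0425]
ee_rot: [-0.0, 0.708, -0.706, 0.0]
contact_force: [-0.5, -0.3, 0.5]
width: 0.0426
```

Call:
apply_moves(commands=[0,0,0.05,0,0,0,0,0,0.05,0,0,0,0,0,0.05,0,0,0,0,0,0,0,0,0])

```text
clock: 8.25
position: [0.4124, -0.2727, 0.0381]
ee_rot: [0.0, 0.707, -0.707, 0.0]
contact_force: [0.7, 0.2, 0.3]
width: 0.0427
```

Call:
apply_moves(commands=[0,0,0.04,0,0,0,0,0,0.04,0,0,0,0,0,0.04,0,0,0,0,0,0,0,0,0])

```text
clock: 8.65
position: [0.4123, -0.2726, 0.034]
ee_rot: [0.0, 0.707, -0.707, -0.0]
contact_force: [0.3, 0.4, -0.1]
width: 0.0429
```

Call:
apply_moves(commands=[0,0,0.04,0,0,0,0,0,0.04,0,0,0,0,0,0,0,0,0])

```text
clock: 8.95
position: [0.4125, -0.2727, 0.0329]
ee_rot: [0.0, 0.707, -0.707, 0.0]
contact_force: [-1.9, 1.2, 8.9]
width: 0.0429
```

Call:
apply_moves(commands=[0,0,0,0,0,0,0,0,0,0,0,0,0,0,0,0,0,0,0,0,0,0,0,0,0,0,0,0,0,0,0,0,-0.3,0,0,0,0,0,-0.9,0,0,0,0,0,-1,0,0,0,0,0,-1,0,0,0,0,0,-1,0,0,0,0,0,-1,0,0,0,0,0,-0.9,0,0,0,0,0,0,0,0,0], jaw=1)

```text
clock: 10.25
position: [0.4143, -0.2743, 0.2194]
ee_rot: [-0.0, 0.707, -0.707, 0.005]
contact_force: [1.5, 0.3, 0.5]
width: 0.0853
```

Run:
```python
from h import *
d=snap('wrist','w3'); s=manip.get_state(); print(s['position'],s['width'],s['clock'])
print(blob(d,(278,180),.015,45,RNG['green']))
```

```text
[ 0.41326446 -0.27339347  0.2172347 ] 0.08535732656178809 10.3
(array([ 409.5, -271.9,   34.8]), 3524, (236, 153, 69, 68))
```

View pics/w3.png

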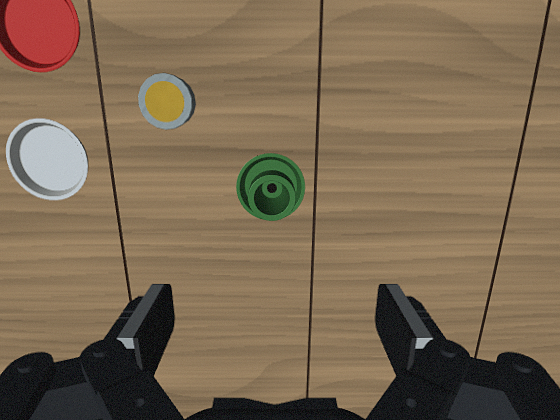

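Green stands inside its saucer (rim around (271,196), saucer around (270,187)). The saucer hasn't moved.

Call:
apply_moves(commands=[-0.5,-0.33,0,0,0,0,-0.91,-0.61,0,0,0,0,-0.91,-0.61,0,0,0,0,-0.91,-0.61,0,0,0,0,-0.91,-0.61,0,0,0,0,-0.91,-0.61,0,0,0,0,-0.91,-0.61,0,0,0,0,-0.91,-0.61,0,0,0,0,-0.91,-0.61,0,0,0,0,-0.91,-0.61,0,0,0,0,-0.91,-0.61,0,0,0,0,-0.91,-0.61,0,0,0,0,-0.91,-0.61,0,0,0,0,-0.5,-0.12,0,0,0,0,0,0,0,0,0,0,0,0,0,0,0,0])

```text
clock: 11.9
position: [0.644, 0.0845, 0.214]
ee_rot: [0.001, 0.708, -0.707, -0.0]
contact_force: [0.2, -0.1, -0.2]
width: 0.0851
```

Run:
```python
from h import *
d=snap('wrist','w4'); s=manip.get_state(); print(s['position'],s['clock'])
print(blob(d,(275,200),.115,45,RNG['terracotta']))
p=proj(d,[.646,.0845,.115]); print(p)
```

```text
[0.64410657 0.08401698 0.21432863] 11.95
(array([646. ,  84.9,  27.4]), 3722, (239, 177, 71, 68))
[274.00882245 212.97358447]
```

Call:
apply_moves(commands=[0,-0.07,0.8,0,0,0,0,0,0.9,0,0,0,0,0,0.9,0,0,0,0,0,0.9,0,0,0,0,0,0.5,0,0,0,0,0,0,0,0,0,0,0,0,0,0,0])

```text
clock: 12.65
position: [0.6472, 0.084, 0.0953]
ee_rot: [-0.0, -0.707, 0.707, -0.0]
contact_force: [-0.5, -0.2, 0.1]
width: 0.0856
```

Call:
apply_moves(commands=[0,0,0,0,0,0,0,0,0,0,0,0,0,0,0,0,0,0,0,0,0,0,0,0,0,0,0,0,0,0,0,0,0,0,0,0,0,0,0,0,0,0], jaw=-1, newtons=32)

```text
clock: 13.35
position: [0.6481, 0.085, 0.0963]
ee_rot: [-0.001, 0.707, -0.707, 0.001]
contact_force: [-0.3, -0.7, 7.2]
width: 0.0507
```

Call:
apply_moves(commands=[0,0,-0.2,0,0,0,0,0,-0.4,0,0,0,0,0,-0.7,0,0,0,0,0,-0.8,0,0,0,0,0,-0.9,0,0,0,0,0,-0.9,0,0,0,0,0,0,0,0,0])

```text
clock: 14.05
position: [0.6498, 0.0854, 0.2169]
ee_rot: [-0.003, 0.707, -0.707, 0.003]
contact_force: [0.4, 0.2, 0.1]
width: 0.0509
```

Run:
```python
from h import *
d=snap('side'); w=snap('wrist'); print(manip.get_state()['position'])
cv2.imwrite('pics/a2.png',np.hstack([cv2.resize(d['frame'][40:260,200:440],(440,403)),w['frame'][17:420,100:460]])[:,:,::-1])
```

```text
[0.64737849 0.08527696 0.21243013]
```

View pics/a2.png

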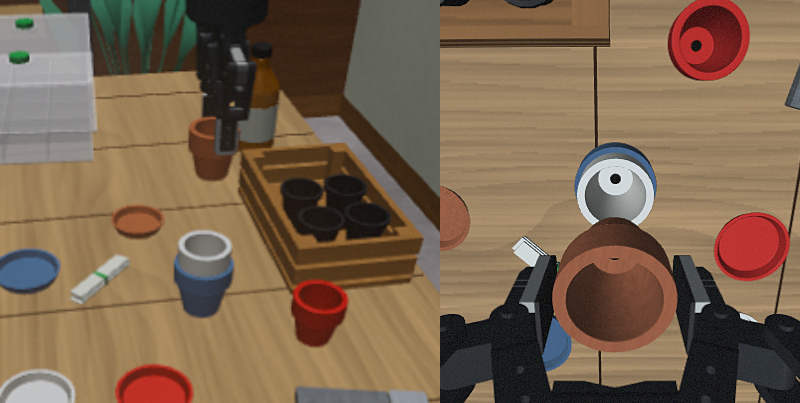

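Terracotta came out cleanly; white and blue are undisturbed below it.

Call:
apply_moves(commands=[-0.5,0.14,0,0,0,0,-0.9,0.25,0,0,0,0,-0.9,0.25,0,0,0,0,-0.9,0.25,0,0,0,0,-0.9,0.25,0,0,0,0,-0.9,0.25,0,0,0,0,-0.9,0.25,0,0,0,0,-0.37,0.09,0,0,0,0,0,0,0,0,0,0,0,0,0,0,0,0])

```text
clock: 15.15
position: [0.595, 0.2726, 0.211]
ee_rot: [0.001, 0.708, -0.707, 0.0]
contact_force: [-0.6, -1.3, -0.2]
width: 0.0512
```

Run:
```python
from h import *
d=snap('wrist','w5'); s=manip.get_state(); print(s['position'],s['clock'])
u,v=proj(d,[.594,.273,.015]).astype(int);print(u,v,blob(d,(u,v),.015,42,RNG['terracotta']))
```

```text
[0.59531587 0.27221109 0.21120804] 15.2
273 184 (array([593.9, 273.8,  37.5]), 4388, (235, 146, 77, 75))
```

View pics/w5.png

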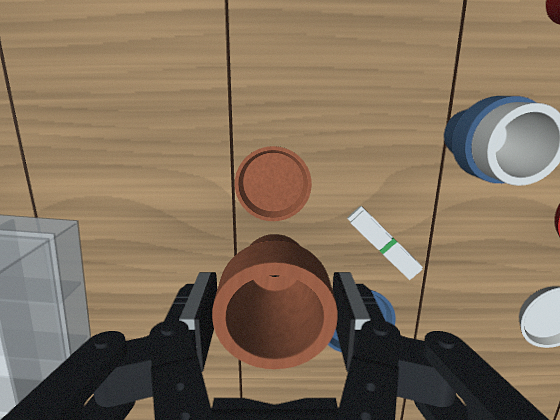

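The terracotta saucer is at (273,184) and the pot hangs square in the jaws. The plastic box on the left is far enough away.

Call:
apply_moves(commands=[-0.03,0,0.5,0,0,0,0,0,1,0,0,0,0,0,1,0,0,0,0,0,1,0,0,0,0,0,1,0,0,0,0,0,0.8,0,0,0,0,0,0.2,0,0,0,0,0,0,0,0,0,0,0,0,0,0,0])

```text
clock: 16.1
position: [0.5966, 0.2738, 0.0481]
ee_rot: [0.001, -0.707, 0.707, -0.001]
contact_force: [0.5, 0.6, -0.5]
width: 0.0511
```

Call:
apply_moves(commands=[0,0,0.05,0,0,0,0,0,0.05,0,0,0,0,0,0.05,0,0,0,0,0,0,0,0,0])

```text
clock: 16.5
position: [0.5952, 0.2742, 0.0424]
ee_rot: [-0.0, 0.707, -0.707, 0.0]
contact_force: [-0.1, 0.2, -1.8]
width: 0.0513
```

Call:
apply_moves(commands=[0,0,0.04,0,0,0,0,0,0.04,0,0,0,0,0,0,0,0,0])

```text
clock: 16.8
position: [0.5952, 0.2741, 0.0397]
ee_rot: [0.0, 0.707, -0.707, -0.0]
contact_force: [0.5, -0.9, -0.3]
width: 0.0507
```

Call:
apply_moves(commands=[0,0,0.03,0,0,0,0,0,0,0,0,0])

```text
clock: 17.0
position: [0.5953, 0.2742, 0.0396]
ee_rot: [-0.0, 0.707, -0.707, 0.0]
contact_force: [-1.4, 0.2, 3.8]
width: 0.0515
```

Call:
apply_moves(commands=[0,0,0,0,0,0,0,0,0,0,0,0,0,0,0,0,0,0,0,0,0,0,0,0,0,0,0,0,0,0,0,0,-0.3,0,0,0,0,0,-0.9,0,0,0,0,0,-1,0,0,0,0,0,-1,0,0,0,0,0,-1,0,0,0,0,0,-1,0,0,0,0,0,-0.6,0,0,0,0,0,0,0,0,0], jaw=1)

```text
clock: 18.3
position: [0.597, 0.2748, 0.2172]
ee_rot: [-0.003, 0.707, -0.707, 0.002]
contact_force: [0.1, -0.4, 0.2]
width: 0.0854
```

Run:
```python
from h import *
d=snap('wrist','w6'); s=manip.get_state(); print(s['position'],s['clock'])
print(proj(d,[.594,.274,.015]),[proj(d,[.594+a,.274+b,.058]).round() for a,b in((-.026,0),(.026,0),(0,.026),(0,-.026))])
print(blob(d,(276,184),.015,45,RNG['terracotta']))
```

```text
[0.59592543 0.27435824 0.21485719] 18.35
[275.41039703 186.56446261] [array([275., 226.]), array([276., 169.]), array([246., 198.]), array([305., 198.])]
(array([590.3, 273.9,  40.9]), 4484, (238, 149, 76, 80))
```

View pics/w6.png

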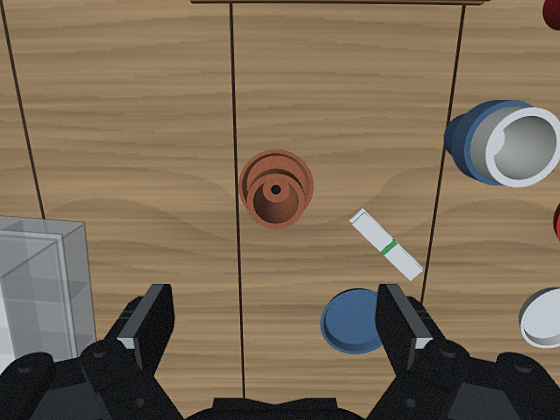

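Terracotta sits centred in its saucer; its rim spans columns 247–305, against 246–305 predicted. Next is white.

Call:
apply_moves(commands=[0.5,-0.14,0,0,0,0,0.9,-0.24,0,0,0,0,0.9,-0.24,0,0,0,0,0.9,-0.24,0,0,0,0,0.9,-0.24,0,0,0,0,0.9,-0.24,0,0,0,0,0.9,-0.24,0,0,0,0,0.43,-0.1,0,0,0,0,0,0,0,0,0,0,0,0,0,0,0,0])

```text
clock: 19.35
position: [0.6452, 0.0846, 0.2121]
ee_rot: [0.0, 0.707, -0.707, -0.001]
contact_force: [-0.1, 0.8, -0.1]
width: 0.0855
```

Run:
```python
from h import *
d=snap('wrist','w7'); s=manip.get_state(); print(s['position'],s['clock'])
u,v=proj(d,[.646,.0845,.092]).astype(int)
print(blob(d,(u,v),.092,48,((0,0,110),(180,70,255))))
print(blob(d,(u,v),.068,60,RNG['blue']))
```

```text
[0.64523801 0.08511156 0.21241879] 19.4
(array([645.5,  85.2,  32.3]), 4596, (234, 166, 81, 79))
(array([646.2,  84.5,  35.2]), 756, (233, 155, 83, 55))
```

Call:
apply_moves(commands=[0,-0.02,0.85,0,0,0,0,0,0.9,0,0,0,0,0,0.9,0,0,0,0,0,0.9,0,0,0,0,0,0.8,0,0,0,0,0,0.4,0,0,0,0,0,0,0,0,0,0,0,0,0,0,0])

```text
clock: 20.2
position: [0.647, 0.0849, 0.0713]
ee_rot: [-0.0, 0.708, -0.707, 0.0]
contact_force: [-0.6, 0.4, -0.2]
width: 0.0856
```

Call:
apply_moves(commands=[0,0,0,0,0,0,0,0,0,0,0,0,0,0,0,0,0,0,0,0,0,0,0,0,0,0,0,0,0,0,0,0,0,0,0,0], jaw=-1, newtons=36)

```text
clock: 20.8
position: [0.6475, 0.0846, 0.0724]
ee_rot: [-0.001, 0.707, -0.707, 0.001]
contact_force: [-0.3, 1.5, 6.9]
width: 0.0607
```

Call:
apply_moves(commands=[0,0,-0.2,0,0,0,0,0,-0.4,0,0,0,0,0,-0.7,0,0,0,0,0,-0.8,0,0,0,0,0,-0.9,0,0,0,0,0,-0.9,0,0,0,0,0,-0.8,0,0,0,0,0,0,0,0,0])

```text
clock: 21.6
position: [0.6486, 0.0842, 0.2161]
ee_rot: [-0.003, 0.707, -0.707, 0.003]
contact_force: [-0.4, 0.3, -1.3]
width: 0.0608
```

Run:
```python
from h import *
d=snap('side'); w=snap('wrist'); print(manip.get_state()['position'])
cv2.imwrite('pics/a3.png',np.hstack([cv2.resize(d['frame'][40:260,200:440],(440,403)),w['frame'][17:420,100:460]])[:,:,::-1])
```

```text
[0.64618108 0.08411797 0.21152684]
```

View pics/a3.png

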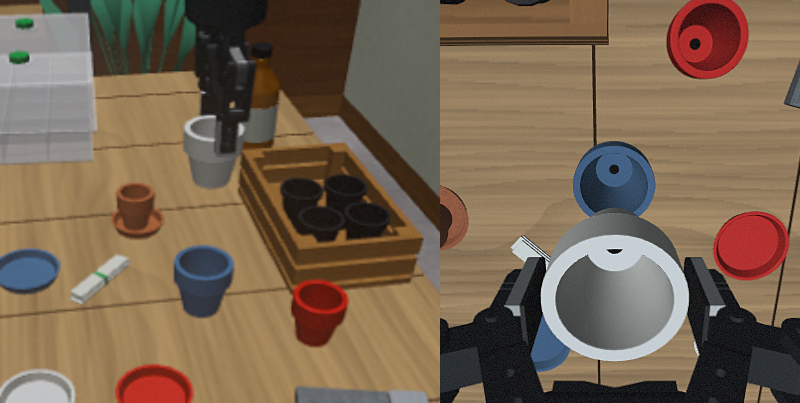

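White is out and held upright; blue is alone on the bench, and terracotta is upright in its saucer.

Call:
apply_moves(commands=[0.33,0.5,0,0,0,0,0.56,0.86,0,0,0,0,0.56,0.86,0,0,0,0,0.56,0.86,0,0,0,0,0.56,0.86,0,0,0,0,0.56,0.86,0,0,0,0,0.56,0.86,0,0,0,0,0.56,0.86,0,0,0,0,0.22,0.38,0,0,0,0,0,0,0,0,0,0,0,0,0,0,0,0])

```text
clock: 22.8
position: [0.4402, -0.0497, 0.2111]
ee_rot: [-0.0, 0.707, -0.707, -0.0]
contact_force: [0.6, 0.6, -0.8]
width: 0.06
```

Run:
```python
from h import *
d=snap('wrist','w8'); s=manip.get_state(); print(s['position'],s['clock'])
u,v=proj(d,[.438,-.05,.015]).astype(int);print(u,v,blob(d,(u,v),.015,46,((0,0,120),(180,60,255))))
```

```text
[ 0.44055808 -0.04967075  0.21118238] 22.85
274 185 (array([438.1, -50.2,  40.9]), 5210, (234, 144, 83, 81))
```

View pics/w8.png

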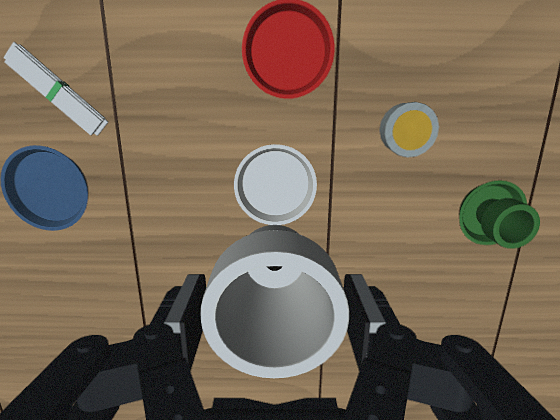

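The white saucer, at (275,184), is intact. The red look-alike saucer, the tin and green are where they were.

Call:
apply_moves(commands=[0.02,0.06,0.5,0,0,0,0,0,1,0,0,0,0,0,1,0,0,0,0,0,1,0,0,0,0,0,1,0,0,0,0,0,0.6,0,0,0,0,0,0.2,0,0,0,0,0,0,0,0,0,0,0,0,0,0,0])

```text
clock: 23.75
position: [0.4391, -0.0506, 0.0531]
ee_rot: [-0.0, 0.708, -0.707, 0.001]
contact_force: [-0.4, -0.6, -2.1]
width: 0.0602
```

Call:
apply_moves(commands=[0,0,0.05,0,0,0,0,0,0.05,0,0,0,0,0,0.05,0,0,0,0,0,0,0,0,0])

```text
clock: 24.15
position: [0.4377, -0.0507, 0.0481]
ee_rot: [-0.0, 0.707, -0.707, 0.0]
contact_force: [0.3, 0.8, -2.5]
width: 0.0604
```

Call:
apply_moves(commands=[0,-0.04,0.04,0,0,0,0,0,0.04,0,0,0,0,0,0,0,0,0])

```text
clock: 24.45
position: [0.4391, -0.0507, 0.0456]
ee_rot: [-0.0, 0.707, -0.707, 0.0]
contact_force: [0.1, 0.2, -1.9]
width: 0.0606
```

Call:
apply_moves(commands=[0,0,0.03,0,0,0,0,0,0,0,0,0])

```text
clock: 24.65
position: [0.4392, -0.0507, 0.0455]
ee_rot: [-0.0, 0.707, -0.707, 0.0]
contact_force: [-1.3, -0.1, 7.3]
width: 0.0601
```

Call:
apply_moves(commands=[0,0,0,0,0,0,0,0,0,0,0,0,0,0,0,0,0,0,0,0,0,0,0,0,0,0,0,0,0,0,0,0,-0.3,0,0,0,0,0,-0.9,0,0,0,0,0,-1,0,0,0,0,0,-1,0,0,0,0,0,-1,0,0,0,0,0,-1,0,0,0,0,0,-0.4,0,0,0,0,0,0,0,0,0], jaw=1)

```text
clock: 25.95
position: [0.4403, -0.0509, 0.2153]
ee_rot: [-0.001, 0.707, -0.707, 0.002]
contact_force: [0.4, -0.8, -0.1]
width: 0.0853
```

Run:
```python
from h import *
d=snap('wrist','w9'); s=manip.get_state(); print(s['position'],s['clock'])
print([proj(d,[.438+a,-.0502+b,.065]).round() for a,b in((-.0305,0),(.0305,0),(0,.0305),(0,-.0305))])
```

```text
[ 0.43926705 -0.05068727  0.21374734] 26.0
[array([273., 233.]), array([273., 164.]), array([237., 200.]), array([309., 200.])]
```

View pics/w9.png

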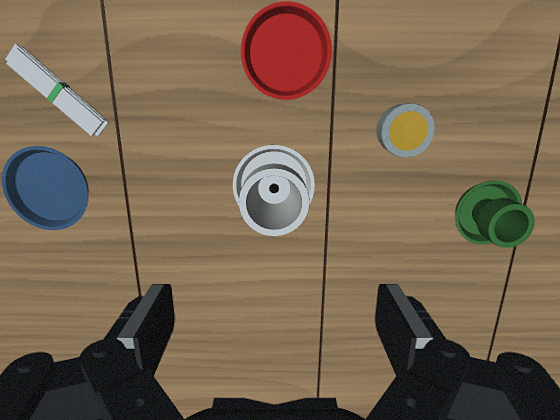

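White is centred; its rim spans columns 238–309, against 237–309 predicted. Blue is last.

Call:
apply_moves(commands=[-0.33,-0.5,0,0,0,0,-0.56,-0.86,0,0,0,0,-0.56,-0.86,0,0,0,0,-0.56,-0.86,0,0,0,0,-0.56,-0.86,0,0,0,0,-0.56,-0.86,0,0,0,0,-0.56,-0.86,0,0,0,0,-0.56,-0.86,0,0,0,0,-0.25,-0.35,0,0,0,0,0,0,0,0,0,0,0,0,0,0,0,0])

```text
clock: 27.1
position: [0.6435, 0.0841, 0.2116]
ee_rot: [0.001, 0.707, -0.707, -0.001]
contact_force: [-0.5, -0.0, 0.2]
width: 0.0854
```

Run:
```python
from h import *
d=snap('wrist','w10'); s=manip.get_state(); print(s['position'],s['clock'])
u,v=proj(d,[.646,.0845,.068]).astype(int)
print(blob(d,(u,v),.068,60,RNG['blue']))
```

```text
[0.64342106 0.08386025 0.2121134 ] 27.15
(array([645.1,  84.9,  36. ]), 5278, (232, 153, 83, 84))
```

Call:
apply_moves(commands=[-0.03,-0.05,0.8,0,0,0,0,0,0.9,0,0,0,0,0,0.9,0,0,0,0,0,0.8,0,0,0,0,0,0.7,0,0,0,0,0,0.6,0,0,0,0,0,0.5,0,0,0,0,0,0.5,0,0,0,0,0,0,0,0,0,0,0,0,0,0,0])

```text
clock: 28.15
position: [0.6458, 0.0848, 0.0422]
ee_rot: [0.0, 0.707, -0.707, -0.0]
contact_force: [-0.9, -0.1, 1.0]
width: 0.0856
```

Call:
apply_moves(commands=[0,0,0,0,0,0,0,0,0,0,0,0,0,0,0,0,0,0,0,0,0,0,0,0,0,0,0,0,0,0,0,0,0,0,0,0], jaw=-1, newtons=42)

```text
clock: 28.75
position: [0.6475, 0.0852, 0.0437]
ee_rot: [-0.001, 0.707, -0.707, 0.001]
contact_force: [0.0, -0.7, 6.8]
width: 0.0696
```

Call:
apply_moves(commands=[0,0,-0.2,0,0,0,0,0,-0.4,0,0,0,0,0,-0.7,0,0,0,0,0,-0.9,0,0,0,0,0,-0.9,0,0,0,0,0,-0.9,0,0,0,0,0,-0.9,0,0,0,0,0,-0.7,0,0,0,0,0,0,0,0,0,0,0,0,0,0,0])

```text
clock: 29.75
position: [0.6461, 0.0855, 0.2097]
ee_rot: [-0.0, 0.707, -0.707, 0.0]
contact_force: [-0.2, -0.9, -2.8]
width: 0.0699
```

Call:
apply_moves(commands=[-0.22,0.5,0,0,0,0,-0.39,0.86,0,0,0,0,-0.39,0.86,0,0,0,0,-0.39,0.86,0,0,0,0,-0.39,0.86,0,0,0,0,-0.39,0.86,0,0,0,0,-0.39,0.86,0,0,0,0,-0.39,0.86,0,0,0,0,-0.17,0.41,0,0,0,0,0,0,0,0,0,0,0,0,0,0,0,0])

```text
clock: 30.85
position: [0.4393, 0.1787, 0.2093]
ee_rot: [-0.0, 0.708, -0.707, 0.001]
contact_force: [0.2, -0.3, -1.6]
width: 0.0698
```

Run:
```python
from h import *
d=snap('wrist','w11'); s=manip.get_state(); print(s['position'],s['clock'])
u,v=proj(d,[.4367,.179,.015]).astype(int);print(u,v,blob(d,(u,v),.015,50,RNG['blue']))
```

```text
[0.43974718 0.17856283 0.2094278 ] 30.9
273 186 (array([421.8, 178.7,  56.4]), 6428, (229, 144, 89, 92))
```

View pics/w11.png

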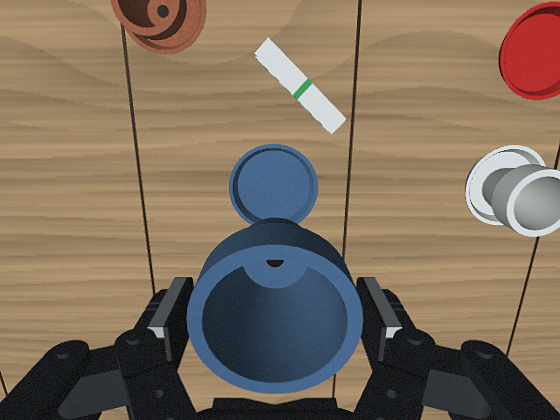

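The blue saucer's visible edges are left 229, right 318 and top 144. The pot overlaps its lower edge, so the blob fit isn't usable and I'll use those edges instead.

Run:
```python
from h import *
d=snap('wrist'); s=manip.get_state(); print(s['position'])
print([onz(d,u,v,.015).round(4)[:2] for u,v in((229,186),(318,186),(273.5,144))])
z=s['position'][2]+.0243
print([onz(d,u,v,z).round(4)[:2] for u,v in((187,318),(363,318),(275,394),(275,245))])
```

```text
[0.4398319  0.17852185 0.20947083]
[array([0.438 , 0.2224]), array([0.438 , 0.1358]), array([0.4784, 0.1791])]
[array([0.4398, 0.2126]), array([0.4398, 0.1439]), array([0.4017, 0.1782]), array([0.4708, 0.1783])]
```

Call:
apply_moves(commands=[-0.02,0.05,0.5,0,0,0,0,0,1,0,0,0,0,0,1,0,0,0,0,0,1,0,0,0,0,0,0.9,0,0,0,0,0,0.5,0,0,0,0,0,0.2,0,0,0,0,0,0,0,0,0,0,0,0,0,0,0])

```text
clock: 31.85
position: [0.4382, 0.1795, 0.0572]
ee_rot: [-0.001, 0.707, -0.707, 0.0]
contact_force: [-0.2, -0.4, -1.1]
width: 0.0698
```

Call:
apply_moves(commands=[0,0,0.05,0,0,0,0,0,0.05,0,0,0,0,0,0.04,0,0,0,0,0,0,0,0,0])

```text
clock: 32.25
position: [0.4369, 0.1795, 0.0526]
ee_rot: [-0.0, 0.707, -0.707, 0.0]
contact_force: [-0.0, 0.7, -2.5]
width: 0.0697
```

Call:
apply_moves(commands=[0,-0.05,0.04,0,0,0,0,0,0.04,0,0,0,0,0,0,0,0,0])

```text
clock: 32.55
position: [0.4384, 0.1795, 0.0499]
ee_rot: [0.0, 0.707, -0.707, -0.0]
contact_force: [-0.7, 0.0, -1.9]
width: 0.0699
```

Call:
apply_moves(commands=[0,0,0.04,0,0,0,0,0,0,0,0,0])

```text
clock: 32.75
position: [0.4384, 0.1795, 0.0488]
ee_rot: [0.0, 0.707, -0.707, -0.0]
contact_force: [-0.1, -0.5, -2.7]
width: 0.0697
```

Call:
apply_moves(commands=[0,0,0.03,0,0,0,0,0,0,0,0,0])

```text
clock: 32.95
position: [0.4385, 0.1795, 0.0487]
ee_rot: [-0.0, 0.707, -0.707, 0.0]
contact_force: [-1.2, -0.5, 5.7]
width: 0.0696
```

Contact is made, so I'll release and back away.

Call:
apply_moves(commands=[0,0,0,0,0,0,0,0,0,0,0,0,0,0,0,0,0,0,0,0,0,0,0,0,0,0,0,0,0,0,0,0,-0.3,0,0,0,0,0,-0.9,0,0,0,0,0,-1,0,0,0,0,0,-1,0,0,0,0,0,-1,0,0,0,0,0,-1,0,0,0,0,0,-0.4,0,0,0,0,0,0,0,0,0], jaw=1)

```text
clock: 34.25
position: [0.4395, 0.1798, 0.2178]
ee_rot: [-0.002, 0.707, -0.707, 0.001]
contact_force: [0.6, 0.1, 0.1]
width: 0.0854
```

Run:
```python
from h import *
d=snap('wrist'); s=manip.get_state(); print(s['position'],s['clock'])
print([proj(d,[.436+a,.179+b,.073]).round() for a,b in((-.035,0),(.035,0),(0,.035),(0,-.035))])
e=snap('side')
cv2.imwrite('pics/fin.png',np.hstack([cv2.resize(e['frame'][130:420,140:440],(417,403)),w if 0 else d['frame'][17:420,90:460]])[:,:,::-1])
```

```text
[0.4383972  0.17948217 0.21614689] 34.3
[array([275., 241.]), array([275., 162.]), array([234., 203.]), array([317., 203.])]
```

View pics/fin.png

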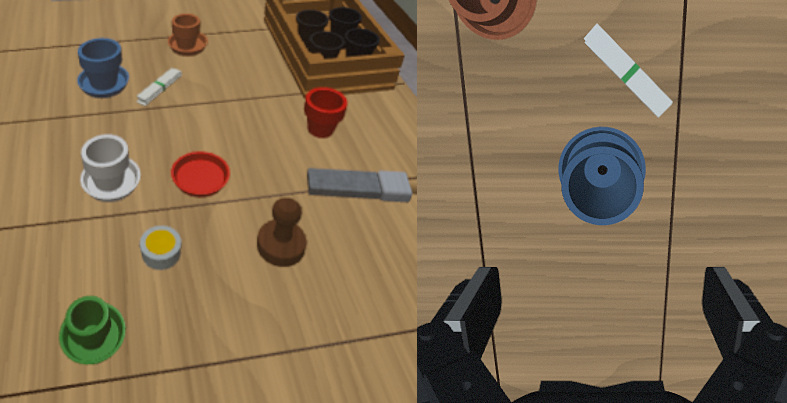

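All four pots stand upright and centred. Blue's rim spans columns 235–316 with its front at row 242, against 234–317 and 241 predicted.

```bash
python3 -c "
from rig import manip
print(manip.sign_off())"
```

```text
the job is handed in; nothing more can be done
None
```

I took the stack apart from the top down (green, terracotta, white, blue). Each pot was lowered until it just touched (about 4–9 N), then released upright in its matching saucer. I handed the job in at about 34 s on the robot's clock.

- **Placement:** the last side view shows all four pots upright in their saucers. In the wrist views the terracotta, white and blue rims were within about 3 pixels (roughly 2–3 mm) of where a centred pot should appear. I checked green only by eye and from where the gripper released it.
- **Bystanders:** the tamper, seed tin and red look-alikes were never touched and look unmoved, but I did not measure them again at the end. Nor did I re-measure the saucers, except green's, which was within 0.5 mm after its pot was set down.
- **Disagreement:** colour fits on the blue and terracotta saucers came out too large once a pot overlapped them. For blue I used its visible edges and earlier readings, which differed by about 2 mm in x. For terracotta I relied on the rim check instead.

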